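Pack the hygiene kit tray

TASK

Pack the grey kit tray for the hygiene parcels: stand the pink, the green and the blue travel-size bottle upright in the middle of the square cell whose liner has the bottle's colour, and lay the brown-capped cream tube that lies among these small bottles in the middle of the long cell, between its two ribs. The white bottle and the squat pink jar are not part of the kit: leave them standing where they are, and do not tip the bottles over on the way.

Things in the scene. Friction and masses are not known exactly. Their poses are not given: they have to be found in the camera images.
- mini_pink_mid (a point): Travel-size pink flip-cap bottle (body light pink, cap strong pink, blank white label band), standing upright and loose; round, body 38 mm in diameter up to 66 mm, then a short shoulder and a cap 33 mm in diameter, 105 mm tall in all, 0.08 to 0.15 kg. This point is on its axis, half-way up (52.5 mm above its underside); z is its upright axis.
- mini_green_mid (a point): Travel-size green flip-cap bottle (body pale green, cap green, blank white label band), standing upright and loose; round, body 38 mm in diameter up to 66 mm, then a short shoulder and a cap 33 mm in diameter, 105 mm tall in all, 0.08 to 0.15 kg. This point is on its axis, half-way up (52.5 mm above its underside); z is its upright axis.
- mini_blue_mid (a point): Travel-size blue flip-cap bottle (body light blue, cap blue, blank white label band), standing upright and loose; round, body 38 mm in diameter up to 66 mm, then a short shoulder and a cap 33 mm in diameter, 105 mm tall in all, 0.08 to 0.15 kg. This point is on its axis, half-way up (52.5 mm above its underside); z is its upright axis.
- cream_mid (a point): Cream tube lying on its side near the small bottles (not one far back on the table): a white cylinder with a brown dome cap, 39 mm in diameter, 150 mm long, 0.12 to 0.24 kg; loose, it can roll. This point is its middle, on its long axis, 19.5 mm above what it lies on; its own y axis runs along its length (the cap is at -y), its own x axis across it. It may roll, so its z need not point up.
- liner_pink: Pink liner, a flat pad 72 x 72 x 3 mm, fixed on the floor of a square cell of the grey kit tray (fixed to the table). Origin: centre of its underside, 4 mm above the table; a bottle stands on its top, 7 mm above the table. Cells: three in a row along the tray's y at its back, 83 mm apart, inner 88 (x) x 78 mm (y), walls 4 mm thick, rim 24 mm above the table; the colours change places.
- liner_green: Green liner, a flat pad 72 x 72 x 3 mm, fixed on the floor of a square cell of the grey kit tray (fixed to the table). Origin: centre of its underside, 4 mm above the table; a bottle stands on its top, 7 mm above the table. Cells: three in a row along the tray's y at its back, 83 mm apart, inner 88 (x) x 78 mm (y), walls 4 mm thick, rim 24 mm above the table; the colours change places.
- liner_blue: Blue liner, a flat pad 72 x 72 x 3 mm, fixed on the floor of a square cell of the grey kit tray (fixed to the table). Origin: centre of its underside, 4 mm above the table; a bottle stands on its top, 7 mm above the table. Cells: three in a row along the tray's y at its back, 83 mm apart, inner 88 (x) x 78 mm (y), walls 4 mm thick, rim 24 mm above the table; the colours change places.
- cream_cell (a point): Middle of the long front cell of the grey kit tray (200 x 252 mm), on its brown pad, 6 mm above the table. x points across the cell to the row of square cells (98 mm farther), y along it, z up. Inner 100 (x) x 244 mm (y), rim 24 mm above the table. Two brown ribs along y at x = +18 and -18 mm, 180 x 4 mm, 6 mm above the pad, cradle the tube; its axis is then 19.5 mm above this point.
- mini_white_mid (a point): White travel-size bottle with a white cap, same shape and size as the coloured ones (38 mm in diameter, 105 mm tall); not part of the kit, stands loose. This point is on its axis, half-way up (52.5 mm above its underside).
- jar_pink_mid (a point): Squat pink jar with a wide pink lid, 52 mm in diameter, 45 mm tall; not part of the kit, stands loose. This point is on its axis, half-way up (22.5 mm above its underside).
There are look-alikes about, which are no part of the job. Leave any red or yellow look-alike of the part that bears mini_pink_mid alone.

How it is judged:
By the outcome, as a careful person would: the job done as asked, in the order asked, and still so for the second after the job is handed in, with the robot touching nothing.
It also fails if it takes over 106 s, if anything falls off the work surface, if the arm or the gripper's body presses on something with over 40 N, if the wrist force passes 120 N, or if a joint passes its speed limit or range.

ROBOT

A 6-joint arm with a two-finger parallel gripper is mounted at the origin on a cart in front of the work surface, level with it; the furniture and walls round the work are solid. World frame = base frame: x ahead of the robot, y to its left, z up, the work surface at z = 0. Lengths are in m, angles in rad, forces in N, time in s.
With the tool pointing down it reaches from about 0.35 to 1 m from the base axis. Payload 7.1 kg.
Tool frame: the origin (TCP) lies midway between the tips of the shut fingers; the grasp point (between the pads) lies 19 mm behind it; z points along the fingers, y is the line along which they close (so a half turn about z gives the same grasp; the last joint's range is limited). The gripper opens to 85 mm and grips with 20 to 120 N. Pads are 22 mm wide; open, the fingers measure 114 mm over their backs; the gripper's body (76 mm by 85 mm) begins 54 mm behind the grasp point. The pads swing forward as they close: fully open they stand 13 mm farther back than shut.
Start: joints at [1.146, 0.423, 1.63, -0, 1.089, -0.019], TCP at [0.247, 0.574, 0.231] pointing down, gripper open.
Joint ranges: [-3, 3], [-0.9, 2.11], [0.09, 2.58], [-1.31, 4.45], [0.11, 2.69], [-2.54, 2.54]. Speed limits (rad/s): [2.39, 2.39, 3.01, 3.14, 3.14, 3.14].

INTERFACE

Orientations are given as [roll, pitch, yaw] about the fixed x, y, z axes, in that order (R = Rz(yaw) Ry(pitch) Rx(roll)).
In Python, from workcell import arm, viewer, ticket gives the robot as it stands.
- The arm moves only by the shell command python3 -m crank 'ROWS' [FORCE]. ROWS is JSON, a list of rows, each an object of numbers: "dx", "dy", "dz": the shift along the tool's x, y, z in m; "ax", "ay", "az": the turn, a rotation vector about the tool's x, y, z in degrees; "jaw": the finger opening in m, from 0 to 0.0854. In form: [{"dx": .., "dy": .., "dz": .., "ax": .., "ay": .., "az": .., "jaw": ..}, ...]. A call has 1 to 20 rows; each row is the pose to reach, as a shift and turn from the pose commanded when the call began, along the tool's axes at that moment; what a row does not reach only later rows make up. A row lasts 1/12 s, in which the tool goes at most 41.7 mm and 7.16 degrees, less where a joint would pass 70% of its speed; a pose out of reach is approached as far as the arm can. A call with a gripper value outside its range is refused whole. The fingers move at their own pace and stop on an object; FORCE is the grip in N (left out, the last holds). Time passes only in rows, so rows that repeat a pose let the fingers close. It gives the time, the measured TCP pose, the force, the opening and the grip force at its end, in the units of the state.
- arm.get_state(): the state, without advancing time (a new reading comes with each control period).
- viewer.snapshot(name): name is "scene" or "side" or "wrist"; returns the picture (420x560x3 uint8, red, green, blue); there is no depth.
- viewer.calibration(name): a dict with "K" (3x3 intrinsics, pixels), "k1" (the pictures are not rectified: a ray, as slopes to the right and down, at radius r is drawn at 1 + k1 r^2 times it, then the intrinsics apply), "eye" and "rotation" of the camera in the world. Camera axes: x right, y down, z forward; pixel columns grow to the right and rows downward; lengths in m; the calibration is good to about 2 mm. A picture is of the moment at which its call begins: read the wrist's pose just before it. calibration takes no time and is no camera call; for the wrist camera it gives the pose at the moment of the call.
- ticket.sign_off(): hands the job in; it is judged then, once.
The state is a dict: "clock": time; "qpos": joint angles; "dq": joint speeds; "tau": joint torques, N m; "eef_pos": TCP position; "ee_rot": TCP orientation; "force": force on the tool from outside, world axes, zero at the start; "moment": the same for the moment, N m; "opening": finger opening in m; "finger_force": force on a finger pad.
Only numpy, scipy, OpenCV 4.12 (cv2) and the standard library are available. Lean on these libraries where they do the work, as an engineer would, in place of code of your own. Each camera call takes 0.05 s, during which the arm holds its last target. There are 200 camera calls.

## Working session

There is one attempt and no reset: what is moved stays moved. The work goes in short steps, Python scripts to look and compute and a shell command to move; the robot and the scene stay as the last step left them, time stands still between calls to the robot, and variables do not carry over. Pictures are saved under pics/ and viewed, at most 19 in all, crops included, and the job is handed in when it is done.

```bash
mkdir -p pics; ls
python3 - <<'E'
from workcell import arm, viewer, ticket
import cv2,numpy as np
for n in ("scene","side"):
    im=viewer.snapshot(n); cv2.imwrite(f"pics/{n}0.png",im[:,:,::-1])
    c=viewer.calibration(n); print(n,c)
print(arm.get_state())
E
```

```text
pics
scene {'K': array([[394.27191694,   0.        , 279.15173223],
       [  0.        , 394.27191694, 222.7887488 ],
       [  0.        ,   0.        ,   1.        ]]), 'k1': -0.01140277648629803, 'eye': array([-0.10282913, -0.95734095,  0.73863731]), 'rotation': array([-2.12153356, -0.00238416, -0.62958173])}
side {'K': array([[472.88972438,   0.        , 279.67738055],
       [  0.        , 472.88972438, 208.40687822],
       [  0.        ,   0.        ,   1.        ]]), 'k1': -0.08530242576380417, 'eye': array([-0.24384089, -0.29842222,  1.11816018]), 'rotation': array([-2.47455997, -0.01066333, -1.23718858])}
{'clock': 0.1, 'qpos': array([ 1.14598660e+00,  4.23820218e-01,  1.63063981e+00, -8.13041491e-06,
        1.08862592e+00, -1.90122168e-02]), 'dq': array([ 0.00015857, -0.00208401, -0.00165664,  0.00093659, -0.00055996,
       -0.00230639]), 'tau': array([ 9.68348900e-05, -5.58426225e+01, -2.82445335e+01, -1.31297807e-04,
        3.00503016e-03,  1.78700692e-06]), 'eef_pos': array([0.24648972, 0.57377246, 0.23057829]), 'ee_rot': array([-3.14009949e+00, -2.11926492e-05,  2.73579891e+00]), 'force': array([-0.23097844, -0.1606613 ,  0.53612013]), 'moment': array([-0.00152385, -0.03972904, -0.08496084]), 'finger_force': 0.0, 'opening': 0.08573327442219546}
```

View pics/scene0.png

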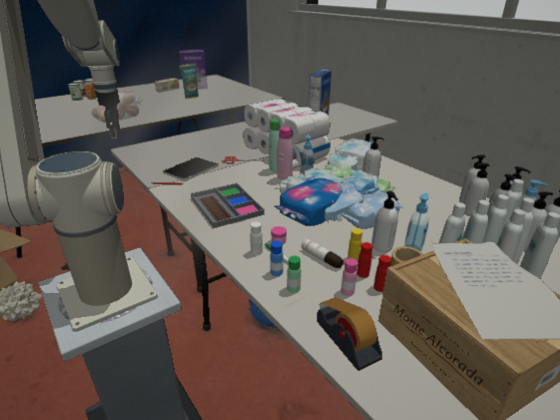

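View pics/side0.png

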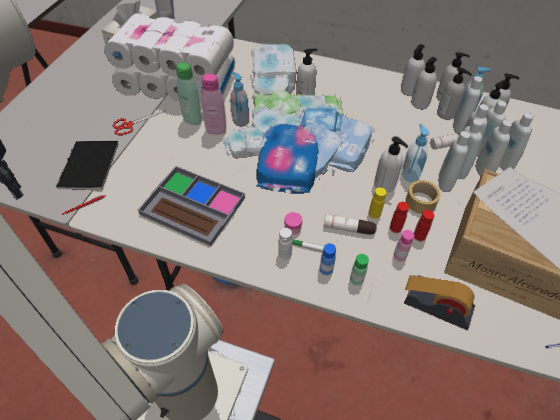

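The side view shows the tray at about (193,205). The bottles are white (285,243), blue (328,262), green (361,270) and pink (404,247). The cream tube lies at (350,225) with a brown cap. The look-alikes are the yellow bottle (378,203), two red bottles (400,217 and 424,226), the pink jar (293,222) and another tube far back at (445,140).

```bash
cat > h.py <<'E'
from workcell import arm, viewer, ticket
import cv2,numpy as np
from scipy.spatial.transform import Rotation as R
def cam(n):
    c=viewer.calibration(n); return c,R.from_euler('xyz',c['rotation']).as_matrix()
def ray(c,px):
    K=c['K'];k=c['k1']
    d=np.array([(px[0]-K[0,2])/K[0,0],(px[1]-K[1,2])/K[1,1]])
    s=d.copy()
    for _ in range(20): s=d/(1+k*(s@s))
    return np.array([*s,1])
def world(n,px,z,C=None):
    c,M=C or cam(n); r=M@ray(c,px); e=np.asarray(c['eye']); return e+r*(z-e[2])/r[2]
def proj(n,P,C=None):
    c,M=C or cam(n); q=M.T@(np.asarray(P)-c['eye']); s=q[:2]/q[2]; s=s*(1+c['k1']*(s@s))
    return c['K'][0,0]*s[0]+c['K'][0,2],c['K'][1,1]*s[1]+c['K'][1,2]
def tool(P,yaw=None):
    "shift in tool axes to bring TCP to P"
    s=arm.get_state(); M=R.from_euler('xyz',s['ee_rot']).as_matrix(); return M.T@(np.asarray(P)-s['eef_pos'])
E
python3 - <<'E'
import cv2
from h import *
im=cv2.imread("pics/side0.png")
cv2.imwrite("pics/s1.png",cv2.resize(im[150:300,265:465],None,fx=4,fy=4,interpolation=cv2.INTER_CUBIC))
cv2.imwrite("pics/s2.png",cv2.resize(im[160:250,130:255],None,fx=6,fy=6,interpolation=cv2.INTER_CUBIC))
for p in [(193,205),(328,262),(404,247)]: print(world("side",p,0.02))
for p in [(227,205),(277,258),(350,278)]: print(world("scene",p,0.02))
E
```

```text
[0.5028203  0.22078264 0.02      ]
[ 0.44576125 -0.21105472  0.02      ]
[ 0.56387428 -0.39987009  0.02      ]
[0.50393926 0.20550011 0.02      ]
[ 0.4617936  -0.17406221  0.02      ]
[ 0.5742454  -0.37247515  0.02      ]
```

View pics/s1.png

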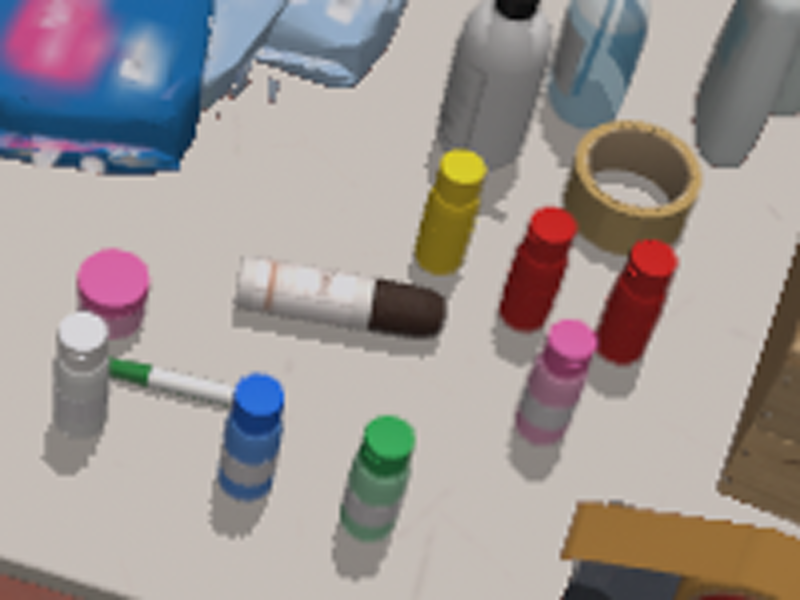

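View pics/s2.png

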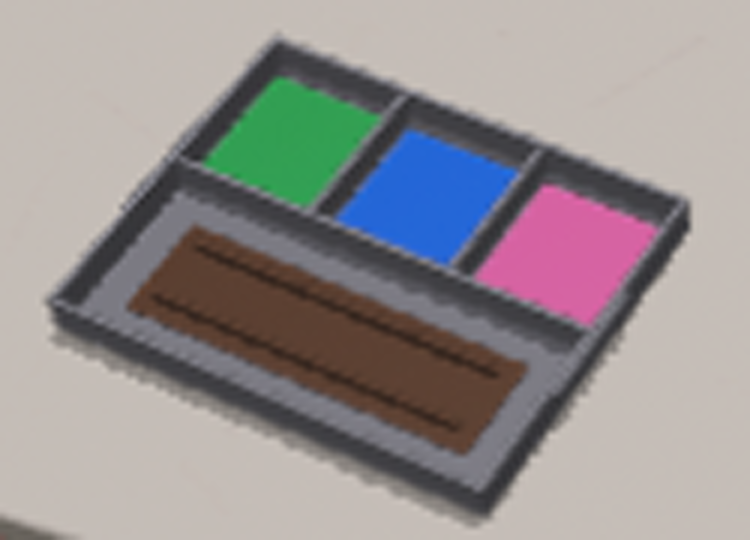

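In the enlarged crop, the mini_pink candidates are the pink bottle with the white band (cap 573,338), the two red ones (553,226 and 653,258) and the yellow one (464,167). Only the first has a pink body and label band, so it's the one. The tube at (340,297) is the only tube among the bottles; the other is far back. The liners are green, blue, pink from left to right.

Run:
```python
from h import *
np.set_printoptions(precision=4,suppress=True)
C=cam("side")
def f(o,s,u): return ((u[0]+.5)/s-.5+o[0],(u[1]+.5)/s-.5+o[1])
for n,u,z in [("pink",(573,338),.105),("green",(390,438),.105),("blue",(260,393),.105),("white",(83,330),.105),("yel",(464,167),.105),("red1",(553,226),.105),("red2",(653,258),.105),("jar",(115,277),.045),("tubeL",(240,283),.0195),("tubecap",(446,312),.0195)]:
    w=world("side",f((265,150),4,u),z,C); print(n,w, proj("scene",w))
for n,u,z in [("bl",(277,38),.024),("br",(690,205),.024),("fl",(52,303),.024),("fr",(489,492),.024),("g",(293,143),.007),("b",(426,196),.007),("p",(567,254),.007),
 ("pad fl",(130,306),.006),("pad bl",(195,228),.006),("pad br",(527,366),.006),("pad fr",(466,452),.006)]:
    w=world("side",f((130,160),6,u),z,C); print(n,w,proj("scene",w))
im=cv2.imread("pics/scene0.png")
cv2.imwrite("pics/s3.png",cv2.resize(im[175:305,185:395],None,fx=3.8,fy=3.8,interpolation=cv2.INTER_CUBIC))
```

```text
pink [ 0.5454 -0.3947  0.105 ] (np.float64(351.2708127014022), np.float64(261.4945501403684))
green [ 0.4292 -0.2973  0.105 ] (np.float64(294.0802269785146), np.float64(259.0491176469795))
blue [ 0.4347 -0.2103  0.105 ] (np.float64(276.7336361468814), np.float64(243.39831366037333))
white [ 0.4437 -0.0874  0.105 ] (np.float64(255.59806583503118), np.float64(223.91127134482025))
yel [ 0.6672 -0.2962  0.105 ] (np.float64(356.9086609537476), np.float64(230.67816261206806))
red1 [ 0.6353 -0.3655  0.105 ] (np.float64(366.7221219554686), np.float64(245.03843913938437))
red2 [ 0.6307 -0.4359  0.105 ] (np.float64(384.9247157703978), np.float64(257.7272262413914))
jar [ 0.5357 -0.0816  0.045 ] (np.float64(278.778757938061), np.float64(230.10807192141488))
tubeL [ 0.5795 -0.1637  0.0195] (np.float64(304.8456435535906), np.float64(243.68068007204562))
tubecap [ 0.6041 -0.3113  0.0195] (np.float64(342.58055492296324), np.float64(263.70325285785066))
bl [0.6257 0.3399 0.024 ] (np.float64(236.49676792541123), np.float64(183.05738945680343))
br [0.5918 0.0909 0.024 ] (np.float64(263.46112681545037)
[... 157 characters left out ...]
64(213.3550002179096), np.float64(222.97986632472927))
g [0.5746 0.3076 0.007 ] (np.float64(229.93420286582693), np.float64(192.92982358800873))
b [0.565  0.2267 0.007 ] (np.float64(238.23671730599003), np.float64(201.32698757486762))
p [0.554  0.1434 0.007 ] (np.float64(247.26622168249668), np.float64(210.7830274581716))
pad fl [0.4509 0.3363 0.006 ] (np.float64(198.93365251924644), np.float64(198.87966633894482))
pad bl [0.5068 0.3294 0.006 ] (np.float64(212.44713309143842), np.float64(195.67853294973784))
pad br [0.4833 0.1343 0.006 ] (np.float64(232.0558778982292), np.float64(217.70813281500645))
pad fr [0.4265 0.1412 0.006 ] (np.float64(217.2423552634196), np.float64(221.7009691642834))
```

View pics/s3.png

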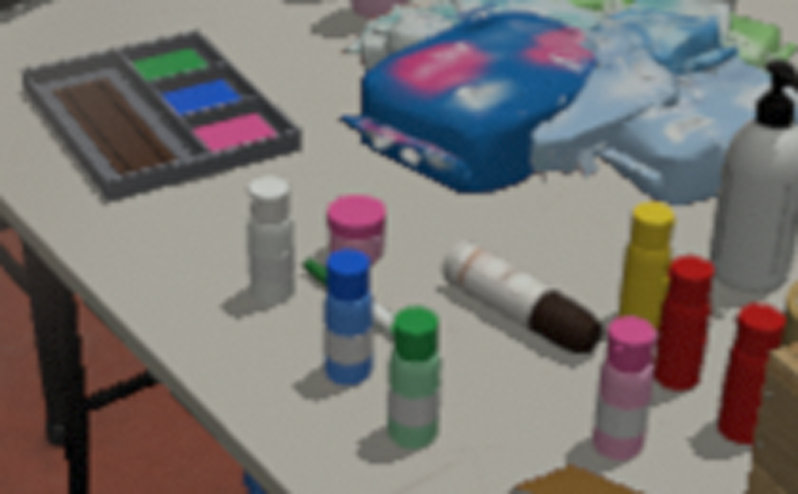

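```bash
python3 -m crank '[{"dx":-0.656,"dy":-0.772,"dz":0.06,"jaw":0.085},{"dx":-0.656,"dy":-0.772,"dz":0.06,"jaw":0.085},{"dx":-0.656,"dy":-0.772,"dz":0.06,"jaw":0.085},{"dx":-0.656,"dy":-0.772,"dz":0.06,"jaw":0.085},{"dx":-0.656,"dy":-0.772,"dz":0.06,"jaw":0.085},{"dx":-0.656,"dy":-0.772,"dz":0.06,"jaw":0.085},{"dx":-0.656,"dy":-0.772,"dz":0.06,"jaw":0.085},{"dx":-0.656,"dy":-0.772,"dz":0.06,"jaw":0.085},{"dx":-0.656,"dy":-0.772,"dz":0.06,"jaw":0.085},{"dx":-0.656,"dy":-0.772,"dz":0.06,"jaw":0.085},{"dx":-0.656,"dy":-0.772,"dz":0.06,"jaw":0.085},{"dx":-0.656,"dy":-0.772,"dz":0.06,"jaw":0.085}]' 30
python3 - <<'E'
from h import *
C=cam("wrist"); im=viewer.snapshot("wrist"); cv2.imwrite("pics/w1.png",im[:,:,::-1])
s=arm.get_state(); print(s['clock'],s['eef_pos'],s['ee_rot'],C[0]['eye'],C[0]['rotation'],C[0]['K'][0,0],s['qpos'])
print(proj("wrist",[.5645,.226,.007],C),proj("wrist",[.467,.2365,.006],C))
E
```

```text
0.15 [0.24651003 0.57386679 0.23070815] [-3.14036564e+00 -1.84659496e-05  2.73579815e+00] [0.18594687 0.60057222 0.37336387] [2.87378806e+00 9.83789815e-04 1.16495406e+00] 337.8703994651204 [ 1.14601808e+00  4.23699877e-01  1.63050052e+00 -5.45079137e-06
  1.08861940e+00 -1.89812313e-02]
(np.float64(153.03230396795712), np.float64(453.9462152071958)) (np.float64(124.73390800302275), np.float64(406.23271656401585))invalid input at $[0]: expected keys dx, dy, dz, ax, ay, az, jaw
```

View pics/w1.png

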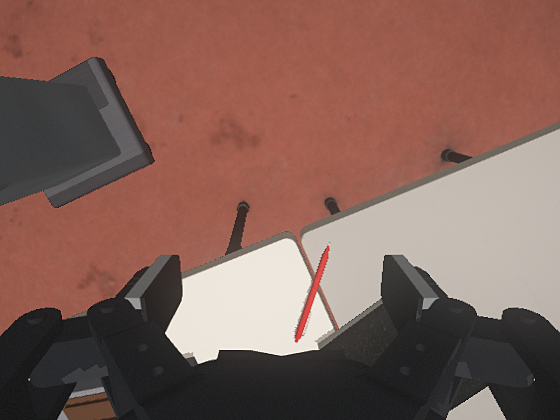

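The rows were refused because every key is required. The wrist view shows only the pen and the table edge (fingers at the bottom, 150–420 px). I'm re-sending with full rows.

```bash
python3 -m crank '[{"dx":-0.656,"dy":-0.772,"dz":0.06,"ax":0,"ay":0,"az":0,"jaw":0.085},{"dx":-0.656,"dy":-0.772,"dz":0.06,"ax":0,"ay":0,"az":0,"jaw":0.085},{"dx":-0.656,"dy":-0.772,"dz":0.06,"ax":0,"ay":0,"az":0,"jaw":0.085},{"dx":-0.656,"dy":-0.772,"dz":0.06,"ax":0,"ay":0,"az":0,"jaw":0.085},{"dx":-0.656,"dy":-0.772,"dz":0.06,"ax":0,"ay":0,"az":0,"jaw":0.085},{"dx":-0.656,"dy":-0.772,"dz":0.06,"ax":0,"ay":0,"az":0,"jaw":0.085},{"dx":-0.656,"dy":-0.772,"dz":0.06,"ax":0,"ay":0,"az":0,"jaw":0.085},{"dx":-0.656,"dy":-0.772,"dz":0.06,"ax":0,"ay":0,"az":0,"jaw":0.085},{"dx":-0.656,"dy":-0.772,"dz":0.06,"ax":0,"ay":0,"az":0,"jaw":0.085},{"dx":-0.656,"dy":-0.772,"dz":0.06,"ax":0,"ay":0,"az":0,"jaw":0.085},{"dx":-0.656,"dy":-0.772,"dz":0.06,"ax":0,"ay":0,"az":0,"jaw":0.085},{"dx":-0.656,"dy":-0.772,"dz":0.06,"ax":0,"ay":0,"az":0,"jaw":0.085},{"dx":-0.656,"dy":-0.772,"dz":0.06,"ax":0,"ay":0,"az":0,"jaw":0.085},{"dx":-0.656,"dy":-0.772,"dz":0.06,"ax":0,"ay":0,"az":0,"jaw":0.085},{"dx":-0.656,"dy":-0.772,"dz":0.06,"ax":0,"ay":0,"az":0,"jaw":0.085},{"dx":-0.656,"dy":-0.772,"dz":0.06,"ax":0,"ay":0,"az":0,"jaw":0.085},{"dx":-0.656,"dy":-0.772,"dz":0.06,"ax":0,"ay":0,"az":0,"jaw":0.085},{"dx":-0.656,"dy":-0.772,"dz":0.06,"ax":0,"ay":0,"az":0,"jaw":0.085},{"dx":-0.656,"dy":-0.772,"dz":0.06,"ax":0,"ay":0,"az":0,"jaw":0.085},{"dx":-0.656,"dy":-0.772,"dz":0.06,"ax":0,"ay":0,"az":0,"jaw":0.085}]' 30
python3 - <<'E'
from h import *
s=arm.get_state(); print(tool([.5455,-.395,.165]),s['qpos'])
E
```

```text
clock: 1.82
eef_pos: [0.4914, -0.223, 0.1818]
ee_rot: [3.141, -0.0, 2.735]
force: [1.7, 0.3, 0.7]
opening: 0.0849
finger_force: 0.0
[-0.11770426 -0.13655809  0.0167202 ] [-4.48234499e-01  3.64932930e-01  1.85734047e+00  1.20568055e-04
  9.19593934e-01 -1.61280302e+00]
```

```bash
python3 -m crank '[{"dx":-0.1177,"dy":-0.1366,"dz":0.017,"ax":0,"ay":0,"az":0,"jaw":0.085},{"dx":-0.1177,"dy":-0.1366,"dz":0.017,"ax":0,"ay":0,"az":0,"jaw":0.085},{"dx":-0.1177,"dy":-0.1366,"dz":0.017,"ax":0,"ay":0,"az":0,"jaw":0.085},{"dx":-0.1177,"dy":-0.1366,"dz":0.017,"ax":0,"ay":0,"az":0,"jaw":0.085},{"dx":-0.1177,"dy":-0.1366,"dz":0.017,"ax":0,"ay":0,"az":0,"jaw":0.085},{"dx":-0.1177,"dy":-0.1366,"dz":0.017,"ax":0,"ay":0,"az":0,"jaw":0.085},{"dx":-0.1177,"dy":-0.1366,"dz":0.017,"ax":0,"ay":0,"az":0,"jaw":0.085}]' 30
python3 - <<'E'
from h import *
C=cam("wrist"); im=viewer.snapshot("wrist"); cv2.imwrite("pics/w2.png",im[:,:,::-1])
print(tool([.5455,-.395,.036]))
for z in (.105,.0): print(proj("wrist",[.5455,-.395,z],C))
E
```

```text
clock: 2.4
eef_pos: [0.545, -0.393, 0.1641]
ee_rot: [3.141, -0.002, 2.734]
force: [-0.6, 0.9, 0.6]
opening: 0.085
finger_force: 0.0
[-0.00201362 -0.00262747  0.12836237]
(np.float64(277.603779649233), np.float64(221.41412582738224))
(np.float64(278.6448114113826), np.float64(185.6376324452862))
```

View pics/w2.png

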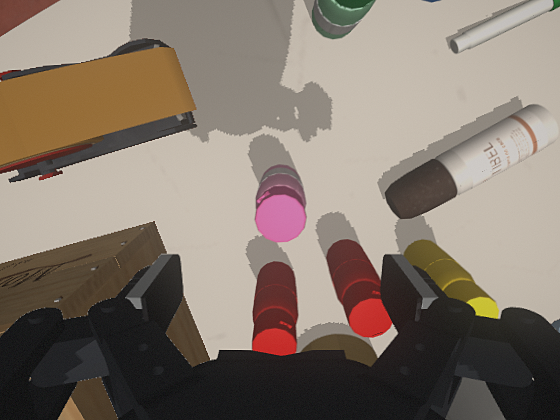

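The pink cap is at (281,217), within 3 mm of the estimate. The wooden box corner at (155,222) is close to the left finger, so I'll narrow the jaw to 60 mm before descending.

```bash
python3 -m crank '[{"dx":0.002,"dy":0.001,"dz":0.0,"ax":0,"ay":0,"az":0,"jaw":0.06},{"dx":0.002,"dy":0.001,"dz":0.02,"ax":0,"ay":0,"az":0,"jaw":0.06},{"dx":0.002,"dy":0.001,"dz":0.04,"ax":0,"ay":0,"az":0,"jaw":0.06},{"dx":0.002,"dy":0.001,"dz":0.06,"ax":0,"ay":0,"az":0,"jaw":0.06},{"dx":0.002,"dy":0.001,"dz":0.08,"ax":0,"ay":0,"az":0,"jaw":0.06},{"dx":0.002,"dy":0.001,"dz":0.10,"ax":0,"ay":0,"az":0,"jaw":0.06},{"dx":0.002,"dy":0.001,"dz":0.12,"ax":0,"ay":0,"az":0,"jaw":0.06},{"dx":0.002,"dy":0.001,"dz":0.127,"ax":0,"ay":0,"az":0,"jaw":0.06},{"dx":0.002,"dy":0.001,"dz":0.127,"ax":0,"ay":0,"az":0,"jaw":0.06},{"dx":0.002,"dy":0.001,"dz":0.127,"ax":0,"ay":0,"az":0,"jaw":0.03},{"dx":0.002,"dy":0.001,"dz":0.127,"ax":0,"ay":0,"az":0,"jaw":0.03},{"dx":0.002,"dy":0.001,"dz":0.127,"ax":0,"ay":0,"az":0,"jaw":0.03},{"dx":0.002,"dy":0.001,"dz":0.127,"ax":0,"ay":0,"az":0,"jaw":0.03},{"dx":0.002,"dy":0.001,"dz":0.127,"ax":0,"ay":0,"az":0,"jaw":0.03},{"dx":0.002,"dy":0.001,"dz":0.127,"ax":0,"ay":0,"az":0,"jaw":0.03},{"dx":0.002,"dy":0.001,"dz":0.127,"ax":0,"ay":0,"az":0,"jaw":0.03}]' 30
```

```text
clock: 3.78
eef_pos: [0.5451, -0.3915, 0.0398]
ee_rot: [-3.141, 0.002, 2.736]
force: [-0.5, 2.3, 6.2]
opening: 0.0373
finger_force: 26.4
```

```bash
python3 -m crank '[{"dx":0,"dy":0,"dz":-0.03,"ax":0,"ay":0,"az":0,"jaw":0.03},{"dx":0,"dy":0,"dz":-0.06,"ax":0,"ay":0,"az":0,"jaw":0.03},{"dx":0,"dy":0,"dz":-0.095,"ax":0,"ay":0,"az":0,"jaw":0.03},{"dx":0.2035,"dy":0.496,"dz":-0.1,"ax":0,"ay":0,"az":74,"jaw":0.03},{"dx":0.2035,"dy":0.496,"dz":-0.1,"ax":0,"ay":0,"az":74,"jaw":0.03},{"dx":0.2035,"dy":0.496,"dz":-0.1,"ax":0,"ay":0,"az":74,"jaw":0.03},{"dx":0.2035,"dy":0.496,"dz":-0.1,"ax":0,"ay":0,"az":74,"jaw":0.03},{"dx":0.2035,"dy":0.496,"dz":-0.1,"ax":0,"ay":0,"az":74,"jaw":0.03},{"dx":0.2035,"dy":0.496,"dz":-0.1,"ax":0,"ay":0,"az":74,"jaw":0.03},{"dx":0.2035,"dy":0.496,"dz":-0.1,"ax":0,"ay":0,"az":74,"jaw":0.03},{"dx":0.2035,"dy":0.496,"dz":-0.1,"ax":0,"ay":0,"az":74,"jaw":0.03},{"dx":0.2035,"dy":0.496,"dz":-0.1,"ax":0,"ay":0,"az":74,"jaw":0.03},{"dx":0.2035,"dy":0.496,"dz":-0.1,"ax":0,"ay":0,"az":74,"jaw":0.03},{"dx":0.2035,"dy":0.496,"dz":-0.1,"ax":0,"ay":0,"az":74,"jaw":0.03},{"dx":0.2035,"dy":0.496,"dz":-0.1,"ax":0,"ay":0,"az":74,"jaw":0.03},{"dx":0.2035,"dy":0.496,"dz":-0.1,"ax":0,"ay":0,"az":74,"jaw":0.03},{"dx":0.2035,"dy":0.496,"dz":-0.1,"ax":0,"ay":0,"az":74,"jaw":0.03},{"dx":0.2035,"dy":0.496,"dz":-0.1,"ax":0,"ay":0,"az":74,"jaw":0.03},{"dx":0.2035,"dy":0.496,"dz":-0.1,"ax":0,"ay":0,"az":74,"jaw":0.03},{"dx":0.2035,"dy":0.496,"dz":-0.1,"ax":0,"ay":0,"az":74,"jaw":0.03}]' 40
python3 - <<'E'
from h import *
C=cam("wrist"); im=viewer.snapshot("wrist"); cv2.imwrite("pics/w3.png",im[:,:,::-1])
print(tool([.5535,.1445,.047]))
for P in [(.5535,.1445,.007),(.564,.226,.007),(.574,.308,.007),(.467,.2365,.006)]: print(proj("wrist",P,C))
im=viewer.snapshot("side"); cv2.imwrite("pics/s4.png",im[:,:,::-1])
E
```

```text
clock: 5.45
eef_pos: [0.5528, 0.144, 0.1381]
ee_rot: [-3.141, 0.0, 1.444]
force: [-0.2, -0.9, -1.6]
opening: 0.0368
finger_force: 33.4
[0.00101619 0.00055658 0.09107045]
(np.float64(280.96369288750503), np.float64(192.8686901001429))
(np.float64(281.0803490522877), np.float64(89.92952509361331))
(np.float64(280.4488336315816), np.float64(-26.362025498751763))
(np.float64(157.15608681103132), np.float64(93.5531066304608))
```

View pics/w3.png

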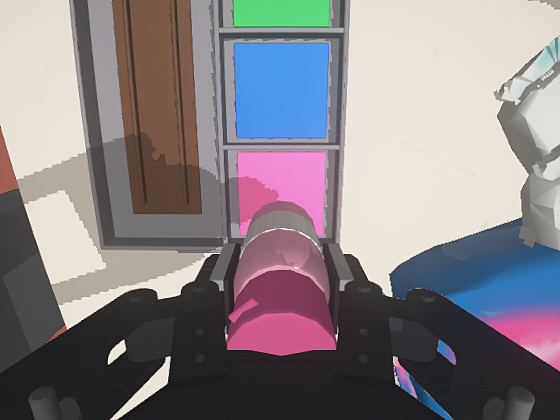

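Pink liner centre is at (281.5,192) and blue at (282,90), matching predictions within a pixel. The bottle is held upright, so I'm lowering it.

```bash
python3 -m crank '[{"dx":0.001,"dy":0.0005,"dz":0.03,"ax":0,"ay":0,"az":0,"jaw":0.03},{"dx":0.001,"dy":0.0005,"dz":0.06,"ax":0,"ay":0,"az":0,"jaw":0.03},{"dx":0.001,"dy":0.0005,"dz":0.075,"ax":0,"ay":0,"az":0,"jaw":0.03},{"dx":0.001,"dy":0.0005,"dz":0.083,"ax":0,"ay":0,"az":0,"jaw":0.03},{"dx":0.001,"dy":0.0005,"dz":0.087,"ax":0,"ay":0,"az":0,"jaw":0.03},{"dx":0.001,"dy":0.0005,"dz":0.089,"ax":0,"ay":0,"az":0,"jaw":0.03},{"dx":0.001,"dy":0.0005,"dz":0.089,"ax":0,"ay":0,"az":0,"jaw":0.03},{"dx":0.001,"dy":0.0005,"dz":0.089,"ax":0,"ay":0,"az":0,"jaw":0.03}]'
```

```text
clock: 6.22
eef_pos: [0.5544, 0.1459, 0.0501]
ee_rot: [3.14, -0.001, 1.444]
force: [-0.2, -0.1, -0.0]
opening: 0.0365
finger_force: 33.4
```

```bash
python3 -m crank '[{"dx":-0.001,"dy":-0.001,"dz":0.0015,"ax":0,"ay":0,"az":0,"jaw":0.03},{"dx":-0.001,"dy":-0.001,"dz":0.003,"ax":0,"ay":0,"az":0,"jaw":0.03},{"dx":-0.001,"dy":-0.001,"dz":0.004,"ax":0,"ay":0,"az":0,"jaw":0.03},{"dx":-0.001,"dy":-0.001,"dz":0.004,"ax":0,"ay":0,"az":0,"jaw":0.03}]'
```

```text
clock: 6.55
eef_pos: [0.553, 0.1452, 0.0467]
ee_rot: [3.14, -0.0, 1.444]
force: [-2.9, -0.6, 12.6]
opening: 0.0367
finger_force: 34.7
```

```bash
python3 -m crank '[{"dx":0,"dy":0,"dz":-0.001,"ax":0,"ay":0,"az":0,"jaw":0.06},{"dx":0,"dy":0,"dz":-0.001,"ax":0,"ay":0,"az":0,"jaw":0.06},{"dx":0,"dy":0,"dz":-0.001,"ax":0,"ay":0,"az":0,"jaw":0.06},{"dx":0,"dy":0,"dz":-0.03,"ax":0,"ay":0,"az":0,"jaw":0.06},{"dx":0,"dy":0,"dz":-0.065,"ax":0,"ay":0,"az":0,"jaw":0.06},{"dx":0,"dy":0,"dz":-0.1,"ax":0,"ay":0,"az":0,"jaw":0.06},{"dx":0,"dy":0,"dz":-0.12,"ax":0,"ay":0,"az":0,"jaw":0.06}]'
python3 - <<'E'
from h import *
im=viewer.snapshot("side"); cv2.imwrite("pics/s5.png",cv2.resize(im[130:300,130:430,::-1],None,fx=2.66,fy=2.66,interpolation=cv2.INTER_CUBIC))
print(tool([.4295,-.2975,.165]))
E
```

```text
clock: 7.13
eef_pos: [0.5538, 0.1454, 0.1683]
ee_rot: [3.138, -0.001, 1.444]
force: [0.6, 0.5, 0.0]
opening: 0.0598
finger_force: 0.0
[-0.45568574 -0.06919461  0.00436182]
```

View pics/s5.png

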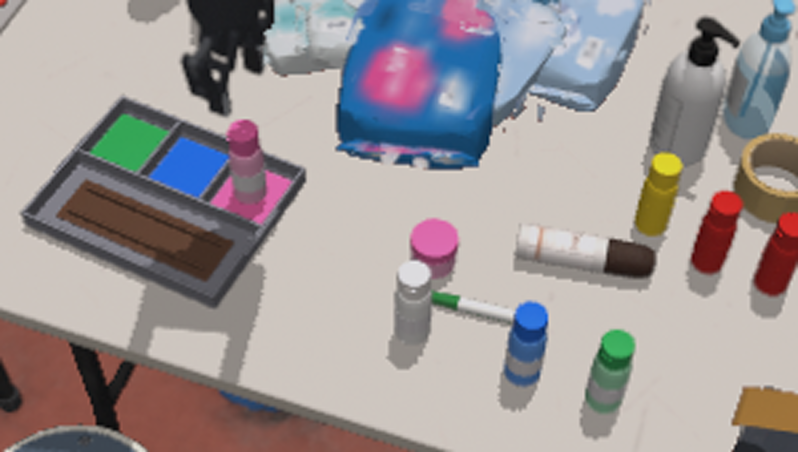

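The pink bottle stands upright in the pink cell (cap 243,130; base 248,195). Next is green.

```bash
python3 -m crank '[{"dx":-0.4555,"dy":-0.069,"dz":0.004,"ax":0,"ay":0,"az":0,"jaw":0.085},{"dx":-0.4555,"dy":-0.069,"dz":0.004,"ax":0,"ay":0,"az":0,"jaw":0.085},{"dx":-0.4555,"dy":-0.069,"dz":0.004,"ax":0,"ay":0,"az":0,"jaw":0.085},{"dx":-0.4555,"dy":-0.069,"dz":0.004,"ax":0,"ay":0,"az":0,"jaw":0.085},{"dx":-0.4555,"dy":-0.069,"dz":0.004,"ax":0,"ay":0,"az":0,"jaw":0.085},{"dx":-0.4555,"dy":-0.069,"dz":0.004,"ax":0,"ay":0,"az":0,"jaw":0.085},{"dx":-0.4555,"dy":-0.069,"dz":0.004,"ax":0,"ay":0,"az":0,"jaw":0.085},{"dx":-0.4555,"dy":-0.069,"dz":0.004,"ax":0,"ay":0,"az":0,"jaw":0.085},{"dx":-0.4555,"dy":-0.069,"dz":0.004,"ax":0,"ay":0,"az":0,"jaw":0.085},{"dx":-0.4555,"dy":-0.069,"dz":0.004,"ax":0,"ay":0,"az":0,"jaw":0.085},{"dx":-0.4555,"dy":-0.069,"dz":0.004,"ax":0,"ay":0,"az":0,"jaw":0.085},{"dx":-0.4555,"dy":-0.069,"dz":0.004,"ax":0,"ay":0,"az":0,"jaw":0.085},{"dx":-0.4555,"dy":-0.069,"dz":0.004,"ax":0,"ay":0,"az":0,"jaw":0.085},{"dx":-0.4555,"dy":-0.069,"dz":0.004,"ax":0,"ay":0,"az":0,"jaw":0.085}]'
python3 - <<'E'
from h import *
C=cam("wrist"); im=viewer.snapshot("wrist"); cv2.imwrite("pics/w4.png",im[:,:,::-1])
print(tool([.4295,-.2975,.036]))
for P in [(.4295,-.2975,.105),(.435,-.2105,.105)]: print(proj("wrist",P,C))
E
```

```text
clock: 8.35
eef_pos: [0.4261, -0.2979, 0.1606]
ee_rot: [-3.141, -0.001, 1.443]
force: [0.1, 0.6, 0.3]
opening: 0.0852
finger_force: 0.0
[4.15198343e-06 3.25757004e-03 1.24666452e-01]
(np.float64(285.24212073036836), np.float64(221.5058383718718))
(np.float64(275.55186820926707), np.float64(72.72121970630278))
```

View pics/w4.png

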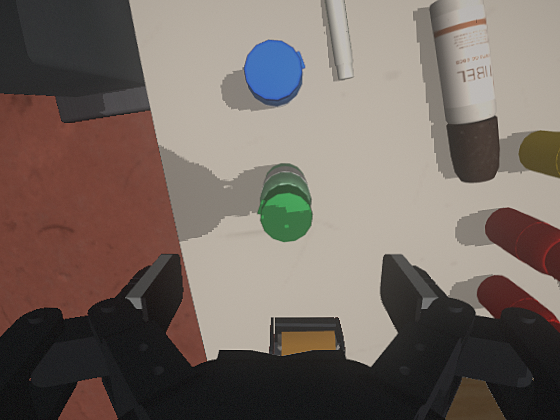

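Green cap is at (286,216), about 3 mm towards tool +x, and nothing is in the jaw's way.

```bash
python3 -m crank '[{"dx":0.003,"dy":0.003,"dz":0.0,"ax":0,"ay":0,"az":0,"jaw":0.06},{"dx":0.003,"dy":0.003,"dz":0.02,"ax":0,"ay":0,"az":0,"jaw":0.06},{"dx":0.003,"dy":0.003,"dz":0.045,"ax":0,"ay":0,"az":0,"jaw":0.06},{"dx":0.003,"dy":0.003,"dz":0.07,"ax":0,"ay":0,"az":0,"jaw":0.06},{"dx":0.003,"dy":0.003,"dz":0.095,"ax":0,"ay":0,"az":0,"jaw":0.06},{"dx":0.003,"dy":0.003,"dz":0.115,"ax":0,"ay":0,"az":0,"jaw":0.06},{"dx":0.003,"dy":0.003,"dz":0.123,"ax":0,"ay":0,"az":0,"jaw":0.06},{"dx":0.003,"dy":0.003,"dz":0.123,"ax":0,"ay":0,"az":0,"jaw":0.06},{"dx":0.003,"dy":0.003,"dz":0.123,"ax":0,"ay":0,"az":0,"jaw":0.03},{"dx":0.003,"dy":0.003,"dz":0.123,"ax":0,"ay":0,"az":0,"jaw":0.03},{"dx":0.003,"dy":0.003,"dz":0.123,"ax":0,"ay":0,"az":0,"jaw":0.03},{"dx":0.003,"dy":0.003,"dz":0.123,"ax":0,"ay":0,"az":0,"jaw":0.03},{"dx":0.003,"dy":0.003,"dz":0.123,"ax":0,"ay":0,"az":0,"jaw":0.03},{"dx":0.003,"dy":0.003,"dz":0.123,"ax":0,"ay":0,"az":0,"jaw":0.03},{"dx":0.003,"dy":0.003,"dz":0.123,"ax":0,"ay":0,"az":0,"jaw":0.03}]' 40
python3 - <<'E'
from h import *
print(tool([.574,.3085,.14]))
E
```

```text
clock: 9.65
eef_pos: [0.4308, -0.296, 0.0393]
ee_rot: [3.139, 0.001, 1.444]
force: [0.3, 2.2, 6.9]
opening: 0.0366
finger_force: 33.9
[ 0.61764065  0.06579733 -0.10103539]
```

```bash
python3 -m crank '[{"dx":0,"dy":0,"dz":-0.035,"ax":0,"ay":0,"az":0,"jaw":0.03},{"dx":0,"dy":0,"dz":-0.07,"ax":0,"ay":0,"az":0,"jaw":0.03},{"dx":0,"dy":0,"dz":-0.105,"ax":0,"ay":0,"az":0,"jaw":0.03},{"dx":0,"dy":0,"dz":-0.14,"ax":0,"ay":0,"az":0,"jaw":0.03},{"dx":0.618,"dy":0.066,"dz":-0.14,"ax":0,"ay":0,"az":0,"jaw":0.03},{"dx":0.618,"dy":0.066,"dz":-0.14,"ax":0,"ay":0,"az":0,"jaw":0.03},{"dx":0.618,"dy":0.066,"dz":-0.14,"ax":0,"ay":0,"az":0,"jaw":0.03},{"dx":0.618,"dy":0.066,"dz":-0.14,"ax":0,"ay":0,"az":0,"jaw":0.03},{"dx":0.618,"dy":0.066,"dz":-0.14,"ax":0,"ay":0,"az":0,"jaw":0.03},{"dx":0.618,"dy":0.066,"dz":-0.14,"ax":0,"ay":0,"az":0,"jaw":0.03},{"dx":0.618,"dy":0.066,"dz":-0.14,"ax":0,"ay":0,"az":0,"jaw":0.03},{"dx":0.618,"dy":0.066,"dz":-0.14,"ax":0,"ay":0,"az":0,"jaw":0.03},{"dx":0.618,"dy":0.066,"dz":-0.14,"ax":0,"ay":0,"az":0,"jaw":0.03},{"dx":0.618,"dy":0.066,"dz":-0.14,"ax":0,"ay":0,"az":0,"jaw":0.03},{"dx":0.618,"dy":0.066,"dz":-0.14,"ax":0,"ay":0,"az":0,"jaw":0.03},{"dx":0.618,"dy":0.066,"dz":-0.14,"ax":0,"ay":0,"az":0,"jaw":0.03},{"dx":0.618,"dy":0.066,"dz":-0.14,"ax":0,"ay":0,"az":0,"jaw":0.03},{"dx":0.618,"dy":0.066,"dz":-0.14,"ax":0,"ay":0,"az":0,"jaw":0.03},{"dx":0.618,"dy":0.066,"dz":-0.14,"ax":0,"ay":0,"az":0,"jaw":0.03},{"dx":0.618,"dy":0.066,"dz":-0.14,"ax":0,"ay":0,"az":0,"jaw":0.03}]'
python3 -m crank '[{"dx":0,"dy":0,"dz":0,"ax":0,"ay":0,"az":0,"jaw":0.03},{"dx":0,"dy":0,"dz":0,"ax":0,"ay":0,"az":0,"jaw":0.03}]'
python3 - <<'E'
from h import *
print(tool([.574,.3085,.047]))
C=cam("wrist"); im=viewer.snapshot("wrist"); cv2.imwrite("pics/w5.png",im[:,:,::-1])
print(proj("wrist",(.574,.3085,.007),C))
# green liner centroid from colour (unoccluded edges)
E
```

```text
clock: 11.32
eef_pos: [0.5749, 0.3157, 0.1789]
ee_rot: [3.138, -0.004, 1.448]
force: [-0.6, -0.5, -0.0]
opening: 0.0368
finger_force: 33.3
clock: 11.48
eef_pos: [0.5728, 0.3089, 0.1779]
ee_rot: [-3.141, 0.001, 1.445]
force: [-0.5, 0.2, -0.8]
opening: 0.0367
finger_force: 33.3
[-1.26724120e-04  1.30207913e-03  1.30877226e-01]
(np.float64(281.6756444299791), np.float64(183.71883592199205))
```

View pics/w5.png

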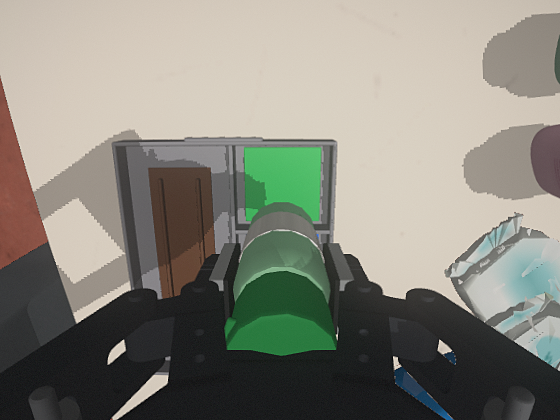

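Green liner centre is at about (283,185), against a prediction of (282,184). Lowering.

```bash
python3 -m crank '[{"dx":0,"dy":0.001,"dz":0.03,"ax":0,"ay":0,"az":0,"jaw":0.03},{"dx":0,"dy":0.001,"dz":0.065,"ax":0,"ay":0,"az":0,"jaw":0.03},{"dx":0,"dy":0.001,"dz":0.095,"ax":0,"ay":0,"az":0,"jaw":0.03},{"dx":0,"dy":0.001,"dz":0.115,"ax":0,"ay":0,"az":0,"jaw":0.03},{"dx":0,"dy":0.001,"dz":0.122,"ax":0,"ay":0,"az":0,"jaw":0.03},{"dx":0,"dy":0.001,"dz":0.126,"ax":0,"ay":0,"az":0,"jaw":0.03},{"dx":0,"dy":0.001,"dz":0.129,"ax":0,"ay":0,"az":0,"jaw":0.03},{"dx":0,"dy":0.001,"dz":0.131,"ax":0,"ay":0,"az":0,"jaw":0.03},{"dx":0,"dy":0.001,"dz":0.131,"ax":0,"ay":0,"az":0,"jaw":0.03}]'
```

```text
clock: 12.28
eef_pos: [0.5751, 0.3092, 0.0482]
ee_rot: [3.14, -0.001, 1.444]
force: [-0.5, -0.3, -1.0]
opening: 0.037
finger_force: 33.3
```

```bash
python3 -m crank '[{"dx":0,"dy":-0.001,"dz":0.0015,"ax":0,"ay":0,"az":0,"jaw":0.03},{"dx":0,"dy":-0.001,"dz":0.003,"ax":0,"ay":0,"az":0,"jaw":0.03},{"dx":0,"dy":-0.001,"dz":0.003,"ax":0,"ay":0,"az":0,"jaw":0.03},{"dx":0,"dy":-0.001,"dz":0.002,"ax":0,"ay":0,"az":0,"jaw":0.06},{"dx":0,"dy":-0.001,"dz":0.002,"ax":0,"ay":0,"az":0,"jaw":0.06},{"dx":0,"dy":-0.001,"dz":0.002,"ax":0,"ay":0,"az":0,"jaw":0.06},{"dx":0,"dy":0,"dz":-0.03,"ax":0,"ay":0,"az":0,"jaw":0.06},{"dx":0,"dy":0,"dz":-0.065,"ax":0,"ay":0,"az":0,"jaw":0.06},{"dx":0,"dy":0,"dz":-0.1,"ax":0,"ay":0,"az":0,"jaw":0.06},{"dx":0,"dy":0,"dz":-0.12,"ax":0,"ay":0,"az":0,"jaw":0.06}]'
python3 -m crank '[{"dx":-0.532,"dy":-0.0725,"dz":0,"ax":0,"ay":0,"az":0,"jaw":0.085},{"dx":-0.532,"dy":-0.0725,"dz":0,"ax":0,"ay":0,"az":0,"jaw":0.085},{"dx":-0.532,"dy":-0.0725,"dz":0,"ax":0,"ay":0,"az":0,"jaw":0.085},{"dx":-0.532,"dy":-0.0725,"dz":0,"ax":0,"ay":0,"az":0,"jaw":0.085},{"dx":-0.532,"dy":-0.0725,"dz":0,"ax":0,"ay":0,"az":0,"jaw":0.085},{"dx":-0.532,"dy":-0.0725,"dz":0,"ax":0,"ay":0,"az":0,"jaw":0.085},{"dx":-0.532,"dy":-0.0725,"dz":0,"ax":0,"ay":0,"az":0,"jaw":0.085},{"dx":-0.532,"dy":-0.0725,"dz":0,"ax":0,"ay":0,"az":0,"jaw":0.085},{"dx":-0.532,"dy":-0.0725,"dz":0,"ax":0,"ay":0,"az":0,"jaw":0.085},{"dx":-0.532,"dy":-0.0725,"dz":0,"ax":0,"ay":0,"az":0,"jaw":0.085},{"dx":-0.532,"dy":-0.0725,"dz":0,"ax":0,"ay":0,"az":0,"jaw":0.085},{"dx":-0.532,"dy":-0.0725,"dz":0,"ax":0,"ay":0,"az":0,"jaw":0.085},{"dx":-0.532,"dy":-0.0725,"dz":0,"ax":0,"ay":0,"az":0,"jaw":0.085},{"dx":-0.532,"dy":-0.0725,"dz":0,"ax":0,"ay":0,"az":0,"jaw":0.085},{"dx":-0.532,"dy":-0.0725,"dz":0,"ax":0,"ay":0,"az":0,"jaw":0.085},{"dx":-0.532,"dy":-0.0725,"dz":0,"ax":0,"ay":0,"az":0,"jaw":0.085}]'
python3 - <<'E'
from h import *
C=cam("wrist"); im=viewer.snapshot("wrist"); cv2.imwrite("pics/w6.png",im[:,:,::-1])
print(tool([.435,-.2105,.036]),proj("wrist",[.435,-.2105,.105],C))
h=cv2.cvtColor(im,cv2.COLOR_RGB2HSV); m=cv2.inRange(h,(105,150,120),(120,255,255))
n,l,st,ce=cv2.connectedComponentsWithStats(m); i=1+st[1:,4].argmax(); print(st[i],ce[i])
im=viewer.snapshot("side"); cv2.imwrite("pics/s6.png",np.hstack([cv2.resize(im[150:250,130:260,::-1],None,fx=4,fy=4,interpolation=cv2.INTER_CUBIC)]))
E
```

```text
clock: 13.12
eef_pos: [0.5756, 0.3098, 0.1708]
ee_rot: [3.138, -0.002, 1.444]
force: [1.0, 1.0, -0.1]
opening: 0.06
finger_force: 0.0
clock: 14.45
eef_pos: [0.4351, -0.2093, 0.167]
ee_rot: [-3.141, -0.0, 1.443]
force: [0.1, 0.5, 0.0]
opening: 0.0848
finger_force: 0.0
[-1.84449232e-03 -4.26792523e-05  1.30938014e-01] (np.float64(279.93950222385917), np.float64(221.3419560592179))
[ 253  195   50   47 1510] [276.44635762 215.53774834]
```

View pics/s6.png

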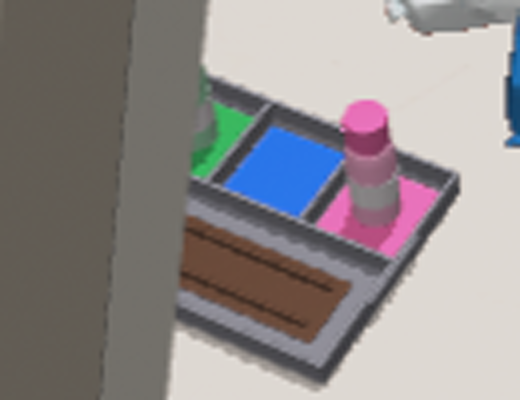

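The arm partly hides green, but its base is upright on the green liner at (200,130). Pink is fine. The blue cap is under the gripper at (276,216), so I'm picking it now.

```bash
python3 -m crank '[{"dx":0.001,"dy":-0.002,"dz":0.0,"ax":0,"ay":0,"az":0,"jaw":0.06},{"dx":0.001,"dy":-0.002,"dz":0.02,"ax":0,"ay":0,"az":0,"jaw":0.06},{"dx":0.001,"dy":-0.002,"dz":0.045,"ax":0,"ay":0,"az":0,"jaw":0.06},{"dx":0.001,"dy":-0.002,"dz":0.07,"ax":0,"ay":0,"az":0,"jaw":0.06},{"dx":0.001,"dy":-0.002,"dz":0.1,"ax":0,"ay":0,"az":0,"jaw":0.06},{"dx":0.001,"dy":-0.002,"dz":0.12,"ax":0,"ay":0,"az":0,"jaw":0.06},{"dx":0.001,"dy":-0.002,"dz":0.129,"ax":0,"ay":0,"az":0,"jaw":0.06},{"dx":0.001,"dy":-0.002,"dz":0.129,"ax":0,"ay":0,"az":0,"jaw":0.06},{"dx":0.001,"dy":-0.002,"dz":0.129,"ax":0,"ay":0,"az":0,"jaw":0.03},{"dx":0.001,"dy":-0.002,"dz":0.129,"ax":0,"ay":0,"az":0,"jaw":0.03},{"dx":0.001,"dy":-0.002,"dz":0.129,"ax":0,"ay":0,"az":0,"jaw":0.03},{"dx":0.001,"dy":-0.002,"dz":0.129,"ax":0,"ay":0,"az":0,"jaw":0.03},{"dx":0.001,"dy":-0.002,"dz":0.129,"ax":0,"ay":0,"az":0,"jaw":0.03},{"dx":0.001,"dy":-0.002,"dz":0.129,"ax":0,"ay":0,"az":0,"jaw":0.03},{"dx":0.001,"dy":-0.002,"dz":0.129,"ax":0,"ay":0,"az":0,"jaw":0.03}]' 40
python3 - <<'E'
from h import *
print(tool([.564,.2265,.14]))
E
```

```text
clock: 15.8
eef_pos: [0.4343, -0.2086, 0.0393]
ee_rot: [3.139, 0.001, 1.444]
force: [-0.6, 2.2, 8.7]
opening: 0.0371
finger_force: 32.9
[ 0.44795115  0.07384387 -0.10081006]
```

```bash
python3 -m crank '[{"dx":0,"dy":0,"dz":-0.035,"ax":0,"ay":0,"az":0,"jaw":0.03},{"dx":0,"dy":0,"dz":-0.07,"ax":0,"ay":0,"az":0,"jaw":0.03},{"dx":0,"dy":0,"dz":-0.105,"ax":0,"ay":0,"az":0,"jaw":0.03},{"dx":0,"dy":0,"dz":-0.14,"ax":0,"ay":0,"az":0,"jaw":0.03},{"dx":0.448,"dy":0.074,"dz":-0.14,"ax":0,"ay":0,"az":0,"jaw":0.03},{"dx":0.448,"dy":0.074,"dz":-0.14,"ax":0,"ay":0,"az":0,"jaw":0.03},{"dx":0.448,"dy":0.074,"dz":-0.14,"ax":0,"ay":0,"az":0,"jaw":0.03},{"dx":0.448,"dy":0.074,"dz":-0.14,"ax":0,"ay":0,"az":0,"jaw":0.03},{"dx":0.448,"dy":0.074,"dz":-0.14,"ax":0,"ay":0,"az":0,"jaw":0.03},{"dx":0.448,"dy":0.074,"dz":-0.14,"ax":0,"ay":0,"az":0,"jaw":0.03},{"dx":0.448,"dy":0.074,"dz":-0.14,"ax":0,"ay":0,"az":0,"jaw":0.03},{"dx":0.448,"dy":0.074,"dz":-0.14,"ax":0,"ay":0,"az":0,"jaw":0.03},{"dx":0.448,"dy":0.074,"dz":-0.14,"ax":0,"ay":0,"az":0,"jaw":0.03},{"dx":0.448,"dy":0.074,"dz":-0.14,"ax":0,"ay":0,"az":0,"jaw":0.03},{"dx":0.448,"dy":0.074,"dz":-0.14,"ax":0,"ay":0,"az":0,"jaw":0.03},{"dx":0.448,"dy":0.074,"dz":-0.14,"ax":0,"ay":0,"az":0,"jaw":0.03},{"dx":0.448,"dy":0.074,"dz":-0.14,"ax":0,"ay":0,"az":0,"jaw":0.03},{"dx":0.448,"dy":0.074,"dz":-0.14,"ax":0,"ay":0,"az":0,"jaw":0.03},{"dx":0.448,"dy":0.074,"dz":-0.14,"ax":0,"ay":0,"az":0,"jaw":0.03}]'
python3 - <<'E'
from h import *
print(tool([.564,.2265,.047]))
E
```

```text
clock: 17.38
eef_pos: [0.5628, 0.2256, 0.178]
ee_rot: [-3.141, 0.001, 1.443]
force: [-0.5, -0.3, -0.5]
opening: 0.0371
finger_force: 32.5
[0.00115473 0.00114971 0.13103885]
```

```bash
python3 -m crank '[{"dx":0.001,"dy":0.0005,"dz":0.03,"ax":0,"ay":0,"az":0,"jaw":0.03},{"dx":0.001,"dy":0.0005,"dz":0.065,"ax":0,"ay":0,"az":0,"jaw":0.03},{"dx":0.001,"dy":0.0005,"dz":0.095,"ax":0,"ay":0,"az":0,"jaw":0.03},{"dx":0.001,"dy":0.0005,"dz":0.115,"ax":0,"ay":0,"az":0,"jaw":0.03},{"dx":0.001,"dy":0.0005,"dz":0.123,"ax":0,"ay":0,"az":0,"jaw":0.03},{"dx":0.001,"dy":0.0005,"dz":0.128,"ax":0,"ay":0,"az":0,"jaw":0.03},{"dx":0.001,"dy":0.0005,"dz":0.131,"ax":0,"ay":0,"az":0,"jaw":0.03},{"dx":0.001,"dy":0.0005,"dz":0.133,"ax":0,"ay":0,"az":0,"jaw":0.03},{"dx":0.001,"dy":0.0005,"dz":0.134,"ax":0,"ay":0,"az":0,"jaw":0.03},{"dx":0.001,"dy":0.0005,"dz":0.134,"ax":0,"ay":0,"az":0,"jaw":0.03}]'
python3 -m crank '[{"dx":0,"dy":0,"dz":-0.001,"ax":0,"ay":0,"az":0,"jaw":0.06},{"dx":0,"dy":0,"dz":-0.001,"ax":0,"ay":0,"az":0,"jaw":0.06},{"dx":0,"dy":0,"dz":-0.001,"ax":0,"ay":0,"az":0,"jaw":0.06},{"dx":0,"dy":0,"dz":-0.03,"ax":0,"ay":0,"az":0,"jaw":0.06},{"dx":0,"dy":0,"dz":-0.065,"ax":0,"ay":0,"az":0,"jaw":0.06},{"dx":0,"dy":0,"dz":-0.1,"ax":0,"ay":0,"az":0,"jaw":0.06},{"dx":0,"dy":0,"dz":-0.12,"ax":0,"ay":0,"az":0,"jaw":0.06}]'
python3 - <<'E'
from h import *
s=arm.get_state()
d=np.array([.0246,-.1476]); a=np.degrees(np.arctan2(d[1],d[0])); print("tube cap dir",a, "tool x dir",np.degrees(s['ee_rot'][2]))
print(tool([.592,-.2375,.12]))
E
```

```text
clock: 18.22
eef_pos: [0.565, 0.2277, 0.0463]
ee_rot: [3.14, -0.001, 1.444]
force: [-2.3, -2.2, 4.9]
opening: 0.0372
finger_force: 33.2
clock: 18.8
eef_pos: [0.5655, 0.2284, 0.168]
ee_rot: [3.138, -0.002, 1.444]
force: [1.2, -0.0, 0.0]
opening: 0.0599
finger_force: 0.0
tube cap dir -80.53767779197439 tool x dir 82.75212363776686
[-0.45889088  0.08484675  0.04731625]
```

```bash
python3 -m crank '[{"dx":-0.459,"dy":0.085,"dz":0,"ax":0,"ay":0,"az":-16.7,"jaw":0.085},{"dx":-0.459,"dy":0.085,"dz":0,"ax":0,"ay":0,"az":-16.7,"jaw":0.085},{"dx":-0.459,"dy":0.085,"dz":0,"ax":0,"ay":0,"az":-16.7,"jaw":0.085},{"dx":-0.459,"dy":0.085,"dz":0,"ax":0,"ay":0,"az":-16.7,"jaw":0.085},{"dx":-0.459,"dy":0.085,"dz":0,"ax":0,"ay":0,"az":-16.7,"jaw":0.085},{"dx":-0.459,"dy":0.085,"dz":0,"ax":0,"ay":0,"az":-16.7,"jaw":0.085},{"dx":-0.459,"dy":0.085,"dz":0,"ax":0,"ay":0,"az":-16.7,"jaw":0.085},{"dx":-0.459,"dy":0.085,"dz":0,"ax":0,"ay":0,"az":-16.7,"jaw":0.085},{"dx":-0.459,"dy":0.085,"dz":0,"ax":0,"ay":0,"az":-16.7,"jaw":0.085},{"dx":-0.459,"dy":0.085,"dz":0,"ax":0,"ay":0,"az":-16.7,"jaw":0.085},{"dx":-0.459,"dy":0.085,"dz":0,"ax":0,"ay":0,"az":-16.7,"jaw":0.085},{"dx":-0.459,"dy":0.085,"dz":0.02,"ax":0,"ay":0,"az":-16.7,"jaw":0.085},{"dx":-0.459,"dy":0.085,"dz":0.04,"ax":0,"ay":0,"az":-16.7,"jaw":0.085},{"dx":-0.459,"dy":0.085,"dz":0.04,"ax":0,"ay":0,"az":-16.7,"jaw":0.085},{"dx":-0.459,"dy":0.085,"dz":0.04,"ax":0,"ay":0,"az":-16.7,"jaw":0.085}]'
python3 - <<'E'
from h import *
C=cam("wrist"); im=viewer.snapshot("wrist"); cv2.imwrite("pics/w7.png",im[:,:,::-1])
d=np.array([.0246,-.1476,0]); m=np.array([.592,-.2375,.0195])
for k in (-.5,0,.22,.5): print(proj("wrist",m+k*d,C))
print(tool(m))
im=viewer.snapshot("side"); cv2.imwrite("pics/s7.png",cv2.resize(im[150:250,130:260,::-1],None,fx=4,fy=4,interpolation=cv2.INTER_CUBIC))
E
```

```text
clock: 20.05
eef_pos: [0.5895, -0.2381, 0.1232]
ee_rot: [-3.139, -0.002, 1.735]
force: [0.5, 0.9, 0.1]
opening: 0.0853
finger_force: 0.0
(np.float64(283.7751646020715), np.float64(99.11145849805204))
(np.float64(283.6618999702926), np.float64(201.93302055189372))
(np.float64(283.6082936739338), np.float64(242.55462539130892))
(np.float64(283.5389458727463), np.float64(290.22908552929346))
[0.00013849 0.0017051  0.10485501]
```

View pics/w7.png

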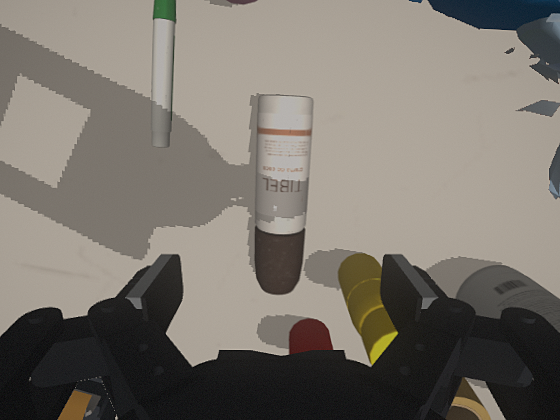

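View pics/s7.png

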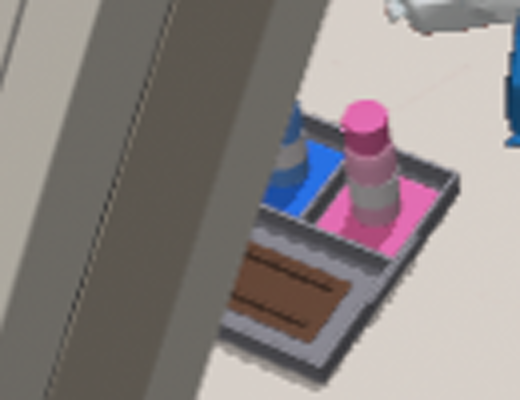

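The tube runs from (284,96) to the cap tip at (279,293), so it's turned by 1.7° and 1 mm off from my plan. The yellow bottle clears the fingers. The side crop shows blue and pink upright in their cells. I'm gripping the tube now.

```bash
python3 -m crank '[{"dx":0,"dy":0.001,"dz":0.0,"ax":0,"ay":0,"az":1.7,"jaw":0.065},{"dx":0,"dy":0.001,"dz":0.02,"ax":0,"ay":0,"az":1.7,"jaw":0.065},{"dx":0,"dy":0.001,"dz":0.04,"ax":0,"ay":0,"az":1.7,"jaw":0.065},{"dx":0,"dy":0.001,"dz":0.06,"ax":0,"ay":0,"az":1.7,"jaw":0.065},{"dx":0,"dy":0.001,"dz":0.08,"ax":0,"ay":0,"az":1.7,"jaw":0.065},{"dx":0,"dy":0.001,"dz":0.1,"ax":0,"ay":0,"az":1.7,"jaw":0.065},{"dx":0,"dy":0.001,"dz":0.112,"ax":0,"ay":0,"az":1.7,"jaw":0.065},{"dx":0,"dy":0.001,"dz":0.117,"ax":0,"ay":0,"az":1.7,"jaw":0.065},{"dx":0,"dy":0.001,"dz":0.117,"ax":0,"ay":0,"az":1.7,"jaw":0.065},{"dx":0,"dy":0.001,"dz":0.117,"ax":0,"ay":0,"az":1.7,"jaw":0.03},{"dx":0,"dy":0.001,"dz":0.117,"ax":0,"ay":0,"az":1.7,"jaw":0.03},{"dx":0,"dy":0.001,"dz":0.117,"ax":0,"ay":0,"az":1.7,"jaw":0.03},{"dx":0,"dy":0.001,"dz":0.117,"ax":0,"ay":0,"az":1.7,"jaw":0.03},{"dx":0,"dy":0.001,"dz":0.117,"ax":0,"ay":0,"az":1.7,"jaw":0.03},{"dx":0,"dy":0.001,"dz":0.117,"ax":0,"ay":0,"az":1.7,"jaw":0.03},{"dx":0,"dy":0.001,"dz":0.117,"ax":0,"ay":0,"az":1.7,"jaw":0.03},{"dx":0,"dy":0.001,"dz":0.117,"ax":0,"ay":0,"az":1.7,"jaw":0.03}]' 45
python3 - <<'E'
from h import *
print(tool([.467,.2375,.11]), np.degrees(arm.get_state()['ee_rot'][2]))
E
```

```text
clock: 21.57
eef_pos: [0.5924, -0.2385, 0.0087]
ee_rot: [3.14, 0.001, 1.706]
force: [-0.7, 1.3, 6.5]
opening: 0.0374
finger_force: 45.0
[ 0.48845523 -0.05986252 -0.10199459] 97.7449487904874
```

```bash
python3 -m crank '[{"dx":0,"dy":0,"dz":-0.035,"ax":0,"ay":0,"az":0,"jaw":0.03},{"dx":0,"dy":0,"dz":-0.07,"ax":0,"ay":0,"az":0,"jaw":0.03},{"dx":0,"dy":0,"dz":-0.11,"ax":0,"ay":0,"az":0,"jaw":0.03},{"dx":0,"dy":0,"dz":-0.148,"ax":0,"ay":0,"az":0,"jaw":0.03},{"dx":0.4885,"dy":-0.06,"dz":-0.15,"ax":0,"ay":0,"az":14.9,"jaw":0.03},{"dx":0.4885,"dy":-0.06,"dz":-0.15,"ax":0,"ay":0,"az":14.9,"jaw":0.03},{"dx":0.4885,"dy":-0.06,"dz":-0.15,"ax":0,"ay":0,"az":14.9,"jaw":0.03},{"dx":0.4885,"dy":-0.06,"dz":-0.15,"ax":0,"ay":0,"az":14.9,"jaw":0.03},{"dx":0.4885,"dy":-0.06,"dz":-0.15,"ax":0,"ay":0,"az":14.9,"jaw":0.03},{"dx":0.4885,"dy":-0.06,"dz":-0.15,"ax":0,"ay":0,"az":14.9,"jaw":0.03},{"dx":0.4885,"dy":-0.06,"dz":-0.15,"ax":0,"ay":0,"az":14.9,"jaw":0.03},{"dx":0.4885,"dy":-0.06,"dz":-0.15,"ax":0,"ay":0,"az":14.9,"jaw":0.03},{"dx":0.4885,"dy":-0.06,"dz":-0.15,"ax":0,"ay":0,"az":14.9,"jaw":0.03},{"dx":0.4885,"dy":-0.06,"dz":-0.15,"ax":0,"ay":0,"az":14.9,"jaw":0.03},{"dx":0.4885,"dy":-0.06,"dz":-0.15,"ax":0,"ay":0,"az":14.9,"jaw":0.03},{"dx":0.4885,"dy":-0.06,"dz":-0.15,"ax":0,"ay":0,"az":14.9,"jaw":0.03},{"dx":0.4885,"dy":-0.06,"dz":-0.15,"ax":0,"ay":0,"az":14.9,"jaw":0.03},{"dx":0.4885,"dy":-0.06,"dz":-0.15,"ax":0,"ay":0,"az":14.9,"jaw":0.03},{"dx":0.4885,"dy":-0.06,"dz":-0.15,"ax":0,"ay":0,"az":14.9,"jaw":0.03}]'
python3 - <<'E'
from h import *
C=cam("wrist"); im=viewer.snapshot("wrist"); cv2.imwrite("pics/w8.png",im[:,:,::-1])
c=np.array([.467,.2375,.006]); x=np.array([.992,-.125,0]); y=np.array([.125,.992,0])
print(tool([.467,.2375,.0147]))
for a,b in [(0,0),(.018,.09),(-.018,.09),(.05,.122),(-.05,.122)]: print(a,b,proj("wrist",c+a*x+b*y+[0,0,.006*(abs(a)<.02 and a!=0)],C))
E
```

```text
clock: 23.15
eef_pos: [0.4659, 0.2377, 0.1572]
ee_rot: [3.141, 0.0, 1.447]
force: [-0.9, -0.8, -1.8]
opening: 0.0374
finger_force: 45.9
[0.00055556 0.00081347 0.14250044]
0 0 (np.float64(281.3997249534094), np.float64(188.27746404630423))
0.018 0.09 (np.float64(303.74629742924844), np.float64(81.95416843840755))
-0.018 0.09 (np.float64(259.41151877636037), np.float64(81.88512894130858))
0.05 0.122 (np.float64(343.22500815474274), np.float64(42.00009854200104))
-0.05 0.122 (np.float64(220.0263587270939), np.float64(41.79762717512321))
```

View pics/w8.png

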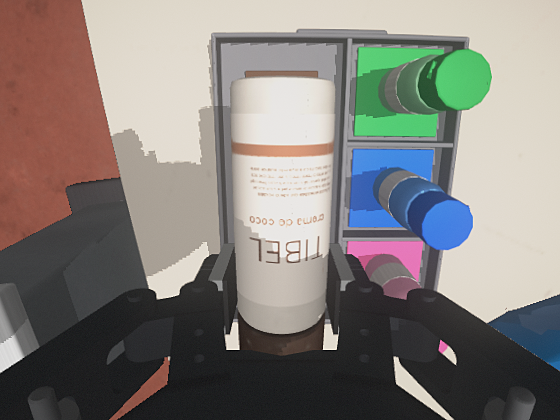

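The tray is where predicted: pad mid-column 282, cell back wall at row 43. The three bottles stand on their own liners and the tube is lined up with the cell, so I'm lowering it.

```bash
python3 -m crank '[{"dx":0.0005,"dy":0.0005,"dz":0.035,"ax":0,"ay":0,"az":0,"jaw":0.03},{"dx":0.0005,"dy":0.0005,"dz":0.07,"ax":0,"ay":0,"az":0,"jaw":0.03},{"dx":0.0005,"dy":0.0005,"dz":0.1,"ax":0,"ay":0,"az":0,"jaw":0.03},{"dx":0.0005,"dy":0.0005,"dz":0.12,"ax":0,"ay":0,"az":0,"jaw":0.03},{"dx":0.0005,"dy":0.0005,"dz":0.13,"ax":0,"ay":0,"az":0,"jaw":0.03},{"dx":0.0005,"dy":0.0005,"dz":0.136,"ax":0,"ay":0,"az":0,"jaw":0.03},{"dx":0.0005,"dy":0.0005,"dz":0.139,"ax":0,"ay":0,"az":0,"jaw":0.03},{"dx":0.0005,"dy":0.0005,"dz":0.141,"ax":0,"ay":0,"az":0,"jaw":0.03},{"dx":0.0005,"dy":0.0005,"dz":0.141,"ax":0,"ay":0,"az":0,"jaw":0.03},{"dx":0.0005,"dy":0.0005,"dz":0.141,"ax":0,"ay":0,"az":0,"jaw":0.03}]'
python3 - <<'E'
from h import *
print(tool([.467,.2375,.0147]))
E
```

```text
clock: 24.03
eef_pos: [0.4674, 0.2385, 0.0171]
ee_rot: [3.14, -0.001, 1.446]
force: [-0.1, -0.0, -1.8]
opening: 0.0376
finger_force: 46.0
[-0.00102967 -0.0002538   0.00235405]
```

```bash
python3 -m crank '[{"dx":-0.001,"dy":0,"dz":0.001,"ax":0,"ay":0,"az":0,"jaw":0.03},{"dx":-0.001,"dy":0,"dz":0.002,"ax":0,"ay":0,"az":0,"jaw":0.03},{"dx":-0.001,"dy":0,"dz":0.0025,"ax":0,"ay":0,"az":0,"jaw":0.03},{"dx":-0.001,"dy":0,"dz":0.003,"ax":0,"ay":0,"az":0,"jaw":0.03},{"dx":-0.001,"dy":0,"dz":0.003,"ax":0,"ay":0,"az":0,"jaw":0.03}]'
python3 -m crank '[{"dx":0,"dy":0,"dz":-0.001,"ax":0,"ay":0,"az":0,"jaw":0.05},{"dx":0,"dy":0,"dz":-0.001,"ax":0,"ay":0,"az":0,"jaw":0.05},{"dx":0,"dy":0,"dz":-0.002,"ax":0,"ay":0,"az":0,"jaw":0.05},{"dx":0,"dy":0,"dz":-0.012,"ax":0,"ay":0,"az":0,"jaw":0.05},{"dx":0,"dy":0,"dz":-0.04,"ax":0,"ay":0,"az":0,"jaw":0.055},{"dx":0,"dy":0,"dz":-0.08,"ax":0,"ay":0,"az":0,"jaw":0.06},{"dx":0,"dy":0,"dz":-0.12,"ax":0,"ay":0,"az":0,"jaw":0.06},{"dx":0,"dy":0,"dz":-0.16,"ax":0,"ay":0,"az":0,"jaw":0.06},{"dx":-0.2,"dy":-0.05,"dz":-0.16,"ax":0,"ay":0,"az":0,"jaw":0.06},{"dx":-0.2,"dy":-0.05,"dz":-0.16,"ax":0,"ay":0,"az":0,"jaw":0.06},{"dx":-0.2,"dy":-0.05,"dz":-0.16,"ax":0,"ay":0,"az":0,"jaw":0.06},{"dx":-0.2,"dy":-0.05,"dz":-0.16,"ax":0,"ay":0,"az":0,"jaw":0.06},{"dx":-0.2,"dy":-0.05,"dz":-0.16,"ax":0,"ay":0,"az":0,"jaw":0.06},{"dx":-0.2,"dy":-0.05,"dz":-0.16,"ax":0,"ay":0,"az":0,"jaw":0.06},{"dx":-0.2,"dy":-0.05,"dz":-0.16,"ax":0,"ay":0,"az":0,"jaw":0.06},{"dx":-0.2,"dy":-0.05,"dz":-0.16,"ax":0,"ay":0,"az":0,"jaw":0.06}]'
python3 - <<'E'
from h import *
a=viewer.snapshot("wrist")[:,:,::-1]; b=viewer.snapshot("scene")[170:300,180:380,::-1]
b=cv2.resize(b,(400,260),interpolation=cv2.INTER_CUBIC); a2=cv2.resize(a,(400,300))
s=cv2.resize(viewer.snapshot("side")[150:250,120:270,::-1],(400,267),interpolation=cv2.INTER_CUBIC)
cv=np.zeros((600,800,3),np.uint8); cv[:300,:400]=a2; cv[:260,400:]=b; cv[300:567,:400]=s
cv2.imwrite("pics/f1.png",cv)
E
```

```text
clock: 24.45
eef_pos: [0.4669, 0.2374, 0.0146]
ee_rot: [3.141, -0.001, 1.446]
force: [-3.3, -1.6, 16.1]
opening: 0.0373
finger_force: 47.7
clock: 25.78
eef_pos: [0.3926, 0.045, 0.1737]
ee_rot: [3.14, -0.001, 1.445]
force: [-0.6, 0.4, 0.5]
opening: 0.0601
finger_force: 0.0
```

View pics/f1.png

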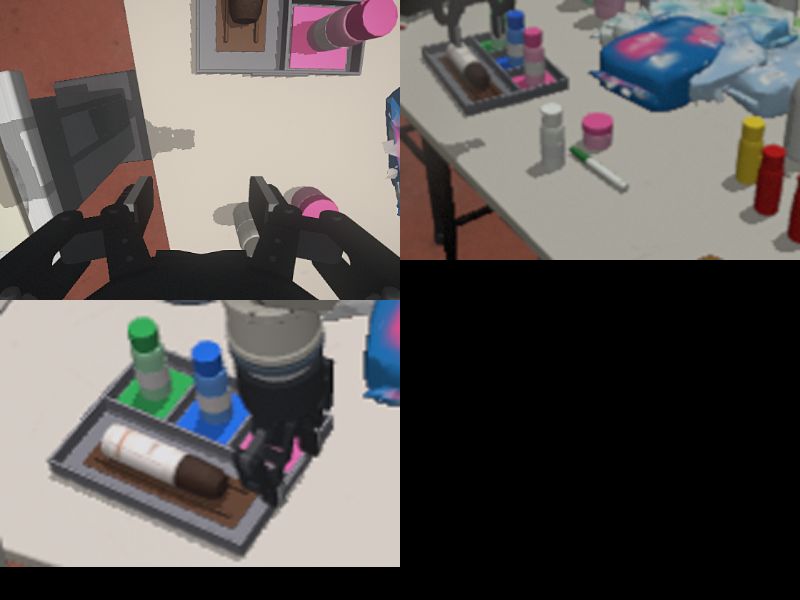

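The tube lies between the ribs and all three bottles are upright in their cells. White and the jar haven't moved. I'll check that the tube is centred along the cell.

Run:
```python
from h import *
im=viewer.snapshot("side")[:,:,::-1]
cv2.imwrite("pics/f2.png",cv2.resize(im[185:245,125:225],(800,480),interpolation=cv2.INTER_CUBIC))
c=np.array([.467,.2375,.0255]); y=np.array([.125,.992,0])
for b in (-.075,0,.075):
    u=proj("side",c+b*y); print(b,[(u[0]-125+.5)*8,(u[1]-185+.5)*8])
```

```text
-0.075 [np.float64(636.4165062952986), np.float64(288.70709223650556)]
0 [np.float64(462.42566370955115), np.float64(214.67082607594102)]
0.075 [np.float64(294.2670312495934), np.float64(142.967168443972)]
```

View pics/f2.png

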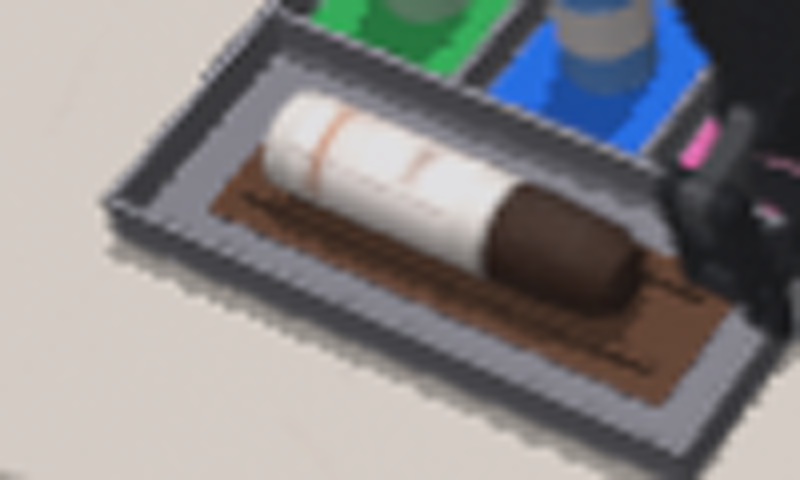

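The tube lies cradled between the ribs, from (283,140) to (632,270) against an ideal of (294,143) to (636,289). That puts it within about 4 mm of the middle.

```bash
python3 -c "
from workcell import ticket; print(ticket.sign_off())"
```

```text
the job is handed in; nothing more can be done
None
```

I packed the kit and handed it in at about 26 s on the robot clock: pink, green and blue stand upright in their matching cells, the cream tube lies between the ribs within about 4 mm of the middle, and I left the white bottle and the pink jar alone.

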